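Check the glue scale under its draught hood

TASK

Check the workshop's bench scale: take the taller of the two steel weights from the sloping rack and stand it gently, upright, in the centre of the round pan, without driving the pan down to its stop. With the weight standing there, fold the plywood hood forward over the scale until it lies in line with the two sloped battens beside it (55 degrees above the bench). Let go and leave everything else where it is.

Things in the scene. Friction and masses are not known exactly. Their poses are not given: they have to be found in the camera images.
- weight_tall: the tall check weight: plain steel cylinder, 36 mm diameter, 80 mm tall, about 0.5 kg. Origin: centre of its flat bottom; its z axis runs up its length. At the start it leans 35 degrees from vertical in one of the rack's two pockets, its top towards the robot's side (the rack's -x), its back on a short plywood board, so that the upper 40 mm stand free all round
- rack: fixed plywood rack, 130 x 200 mm base, about 70 mm high; origin: centre of its underside, x away from the robot side, y along the row. Two sloping pockets 100 mm apart at y = -50 and +50 mm; each holds one weight with its bottom centre at x = +10, z = 34 mm; either weight may be in either pocket
- pan_centre (a point): centre of the top face of the scale's round steel pan (110 mm diameter, a thin circle marked at its middle), 77 mm above the bench when empty. The pan is sprung: it sinks about 6 mm under the tall weight and meets its stop at 16 mm
- pan (a joint): how far the sprung pan is pressed down, m: 0 empty, 0.016 on its stop
- station: fixed plywood base 320 x 260 x 12 mm under the grey scale and the hood; origin: centre of its underside, x away from the robot, y left. Pan centre at x -10, y 0 mm; hinge line along y at x +125, z 60 mm. Two sloped wooden battens (200 long, 12 wide) rise from the hinge line at y -118 and +118 mm towards the robot side, 55 degrees above the bench: they show the hood's place
- hood (a joint): angle of the hood, rad: 0 would be flat over the scale towards the robot, 0.96 (55 degrees) is in line with the battens, 1.57 is upright, more leans back away from the robot. The hinge is stiff: the hood stays where it is left (about 3 N at its free edge moves it)
- hood_hinge (a point): middle of the hood's hinge line, 60 mm above the bench; axes as the station's
- hood_edge (a point): middle of the free upper edge of the hood, a plain plywood panel 200 mm wide, 9 mm thick, its free edge 200 mm from the hinge line. Axes turn with the panel: x points along the panel from the free edge to the hinge, y along the edge, z out of its back/upper face (away from the scale)
- weight_short: the other steel weight, same 36 mm diameter but only 50 mm tall, leaning in the other pocket of the rack; stays there. Origin and axes as for the tall one
- glue: yellow plastic glue bottle, 56 mm diameter, 160 mm tall, standing; origin: centre of its underside. Bystander
- cup: white plastic mixing cup, 68 mm diameter at the rim, 80 mm tall, standing; origin: centre of its underside. Bystander
- offcut: light wood offcut 90 x 45 x 30 mm lying flat; origin: centre of its underside. Bystander
- driver: screwdriver lying on the bench right of the scale. Bystander
- tape: black tape measure 70 x 66 x 36 mm; origin: centre of its underside. Bystander
- marking_gauge: wooden marking gauge: stick 180 mm long through a block 26 x 62 x 42 mm, lying on the bench right of the scale. Bystander

How it is judged:
By the outcome, as a careful person would: the job done as asked, in the order asked, and still so for the second after the job is handed in, with the robot touching nothing.
It also fails if it takes over 51 s, if anything falls off the work surface, if the arm or the gripper's body presses on something with over 40 N, if the wrist force passes 120 N, or if a joint passes its speed limit or range.

ROBOT

A 7-joint arm with a two-finger parallel gripper is mounted at the origin on the work surface. World frame = base frame: x ahead of the robot, y to its left, z up, the work surface at z = 0. Lengths are in m, angles in rad, forces in N, time in s.
With the tool pointing down it reaches from about 0.4 to 0.85 m from the base axis. Payload 4.5 kg.
Tool frame: the origin (TCP) lies on the centre line of the jaws, within the pads' length; the fingertips stand 11 mm ahead of it and the grasp point (between the pads) lies 8 mm behind it; z points along the fingers, y is the line along which they close (so a half turn about z gives the same grasp; the last joint's range is limited). The gripper opens to 88 mm and grips with 3 to 60 N. Pads are 18 mm wide; open, the fingers measure 123 mm over their backs; the gripper's body (75 mm by 187 mm) begins 45 mm behind the grasp point.
Start: joints at [-1.076, 0.689, -0.195, 1.565, 0.157, 0.902, -0.215], TCP at [0.278, 0.56, 0.25] pointing down, gripper open.
Joint ranges: [-3.01, 3.01], [-0.46, 2.08], [-1.47, 1.51], [0.13, 2.56], [-1, 4.14], [0.04, 2.09], [-2.66, 2.66]. Speed limits (rad/s): [2.57, 2.57, 3.14, 3.14, 3.14, 3.14, 3.14].

INTERFACE

Orientations are given as a unit quaternion [x, y, z, w].
In Python, from plant import * gives the robot as it stands. The module is installed in compiled form; this text tells all that it offers.
- The arm moves only by the tool send_rows, never from a script. Its argument "motion" is a list of rows, each an object of numbers: "x", "y", "z": the shift along the tool's x, y, z in cm; "rx", "ry", "rz": the turn, a rotation vector about the tool's x, y, z in rad; "jaw": the finger opening in cm, from 0 to 8.81. In form: [{"x": .., "y": .., "z": .., "rx": .., "ry": .., "rz": .., "jaw": ..}, ...]. A call has exactly 5 rows; each row shifts and turns the commanded pose from where the row before left it, along the tool's axes as they then stand; what a row does not reach is not made up. A row lasts 1/10 s, in which the tool goes at most 50 mm and 8.59 degrees, less where a joint would pass 70% of its speed; a pose out of reach is approached as far as the arm can. A call is refused whole if a number of a shift passes 5 or a number of a turn 0.15, either way. A call with a gripper value outside its range is refused whole. The fingers move at their own pace and stop on an object; "grip_force" is the grip in N (left out, the last holds). Time passes only in rows, so rows that do not move let the fingers close, or fill a call up. It gives the time, the measured TCP pose, the force, the opening and the grip force at its end, in the units of the state.
- get_state(): the state, without advancing time (a new reading comes with each control period).
- snapshot(name): name is "scene" or "top"; returns a dict with "img" (384x512x3 uint8, red, green, blue), "vertical_fov" (degrees; the focal length in pixels is half the picture's height over the tangent of half this angle, whatever the lens; pixels are square), "cx", "cy" (the principal point, pixels), "D" ([k1, k2, p1, p2, k3] as OpenCV has them; the pictures are not rectified), "extrinsics" (4x4, takes a point from camera to world coordinates). Camera axes: x right, y up, looking along -z (the intrinsics and any distortion apply to the point x, -y, -z); pixel columns grow to the right and rows downward; lengths in m; the calibration is good to about 2 mm. A picture is of the moment at which its call begins. There is no depth.
- finish_job(): hands the job in; it is judged then, once.
The state is a dict: "clock": time; "q": joint angles; "qd": joint speeds; "joint_torque": joint torques, N m; "tool_pos": TCP position; "eef_rot": TCP orientation; "contact_force": force on the tool from outside, world axes, zero at the start; "moment": the same for the moment, N m; "opening": opening from 0.0 (shut) to 1.0 (fully open); "finger_force": force on a finger pad.
Only numpy, scipy, OpenCV 4.12 (cv2) and the standard library are available. Lean on these libraries where they do the work, as an engineer would, in place of code of your own. Each camera call takes 0.05 s, during which the arm holds its last target. There are 200 camera calls.

## Working session

There is one attempt and no reset: what is moved stays moved. The work goes in short steps, Python scripts to look and compute and a tool call to move; the robot and the scene stay as the last step left them, time stands still between calls to the robot, and variables do not carry over. Pictures are saved under pics/ and viewed, at most 10 in all, crops included, and the job is handed in when it is done.

Besides the shell and the picture viewer there is one more tool, called after "Request:" as a command line: name --argument value ..., lists and objects as JSON in quotes. send_rows: Moves the arm, as the interface text tells. Its arguments: {"type":"object","properties":{"motion":{"type":"array"},"grip_force":{"type":"number"}},"required":["motion"]}

```bash
mkdir -p pics; cat > h.py <<'E'
import numpy as np, cv2
from scipy.spatial.transform import Rotation as R
from plant import *
def cam(s):
    h,w=s["img"].shape[:2]; f=h/2/np.tan(np.radians(s["vertical_fov"])/2)
    return np.array([[f,0,s["cx"]],[0,f,s["cy"]],[0,0,1.]]),np.array(s["D"],float),np.array(s["extrinsics"])
F=np.diag([1,-1,-1.])
def ray(s,uv):
    K,D,E=cam(s); p=cv2.undistortPoints(np.array([[uv]],float),K,D)[0,0]
    return E[:3,3],E[:3,:3]@F@np.array([p[0],p[1],1])
def onz(s,uv,z):
    o,d=ray(s,uv); return o+d*(z-o[2])/d[2]
def proj(s,P):
    K,D,E=cam(s); c=(np.atleast_2d(P)-E[:3,3])@E[:3,:3]@F
    return cv2.projectPoints(c,np.zeros(3),np.zeros(3),K,D)[0][:,0]
def save(n,i): cv2.imwrite("pics/"+n,cv2.cvtColor(i,cv2.COLOR_RGB2BGR))
E
python3 - <<'E'
from h import *
import pickle
d={n:snapshot(n) for n in("scene","top")}
pickle.dump(d,open("s0.pkl","wb"))
for n in d: save(n+"0.png",cv2.resize(d[n]["img"],(800,600),interpolation=cv2.INTER_CUBIC)); print(n,d[n]["extrinsics"].round(3).tolist(),d[n]["vertical_fov"])
print(get_state())
E
```

```text
scene [[-0.656, -0.461, 0.598, 1.343], [0.755, -0.416, 0.507, 0.653], [0.015, 0.784, 0.621, 0.962], [0.0, 0.0, 0.0, 1.0]] 44.511183266356745
top [[-0.026, 0.992, -0.123, 0.335], [-1.0, -0.027, -0.014, -0.076], [-0.017, 0.123, 0.992, 1.327], [0.0, 0.0, 0.0, 1.0]] 48.646984114229575
{'clock': 0.1, 'q': array([-1.0762064 ,  0.68989635, -0.1945162 ,  1.56620182,  0.15725296,
        0.9024969 , -0.21512596]), 'qd': array([-0.00061967, -0.00035853,  0.00062764, -0.00082858,  0.00067889,
        0.00055226, -0.00143815]), 'joint_torque': array([-4.36648697e-03, -5.28495026e+01, -1.27180573e+00, -1.53837293e+01,
       -5.25563036e-02,  1.95471417e-03,  5.30793432e-05]), 'tool_pos': array([0.27770171, 0.55932211, 0.24900264]), 'eef_rot': array([ 2.28355432e-01,  9.73577497e-01, -7.95962322e-04, -1.44272587e-04]), 'contact_force': array([-0.34859582,  0.21379789, -0.11621157]), 'moment': array([0.04089048, 0.03587517, 0.02242699]), 'finger_force': 0.0, 'opening': 0.9967041518255032}
```

View pics/scene0.png

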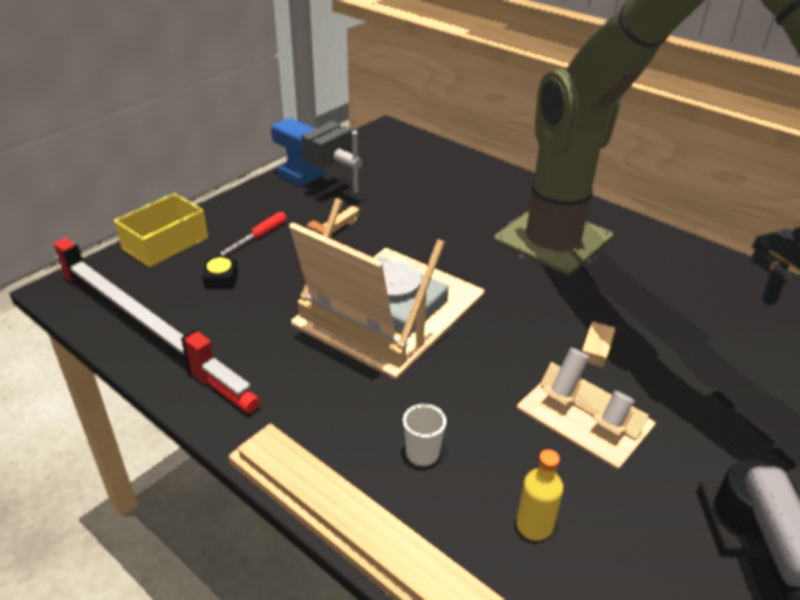

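View pics/top0.png

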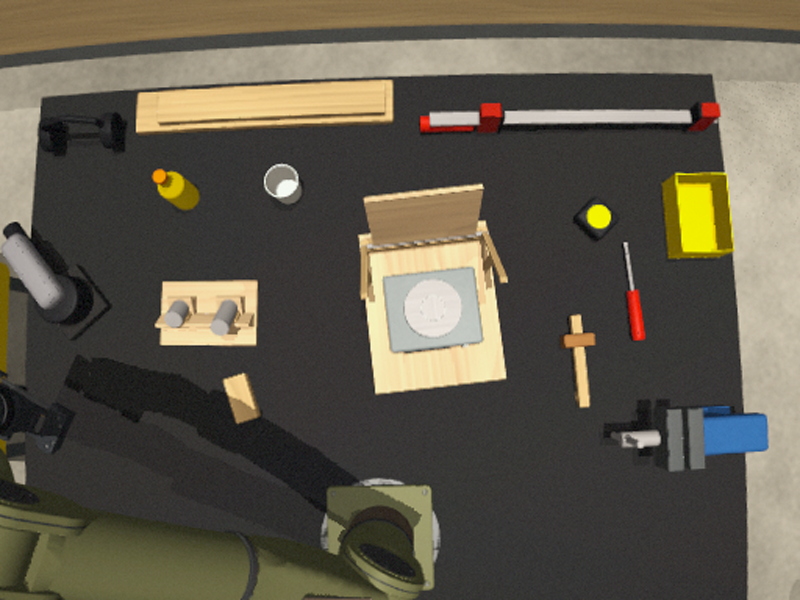

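The scene picture shows the tall weight at about (570,372) and the short one at (617,408). In the top picture (800 px scale) the tall weight is at (225,318), the pan centre at (433,308), and the hood leans back with its edge at y≈190–200. I'll enlarge crops of the rack and station.

```bash
python3 - <<'E'
from h import *
import pickle
d=pickle.load(open("s0.pkl","rb"))
t=d["top"]["img"];s=d["scene"]["img"]
a=cv2.resize(t[170:230,95:175],(800,600),interpolation=cv2.INTER_CUBIC)   # x10
b=cv2.resize(t[110:260,220:335],(460,600),interpolation=cv2.INTER_CUBIC)  # x4
c=cv2.resize(s[200:300,325:425],(600,600),interpolation=cv2.INTER_CUBIC) # x6
save("a.png",a);save("b.png",b);save("c.png",c)
E
```

```text
(no output)
```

View pics/a.png

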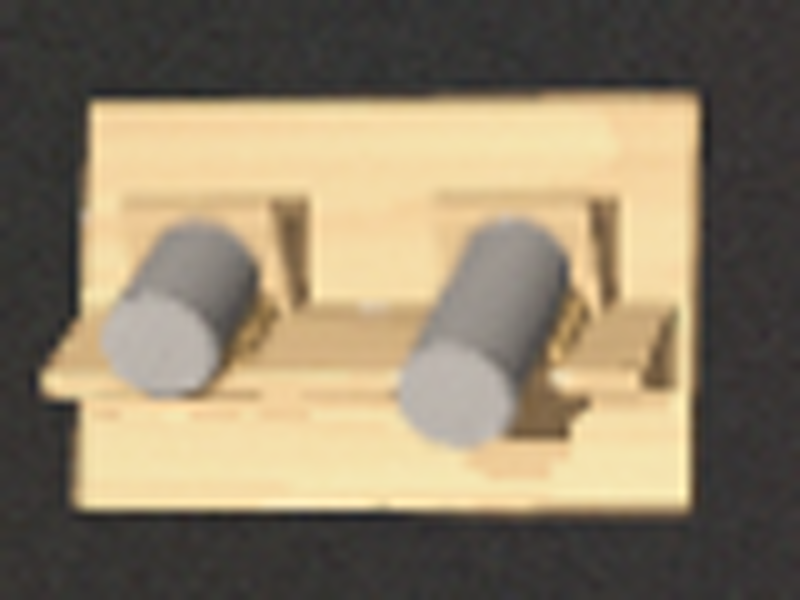

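View pics/b.png

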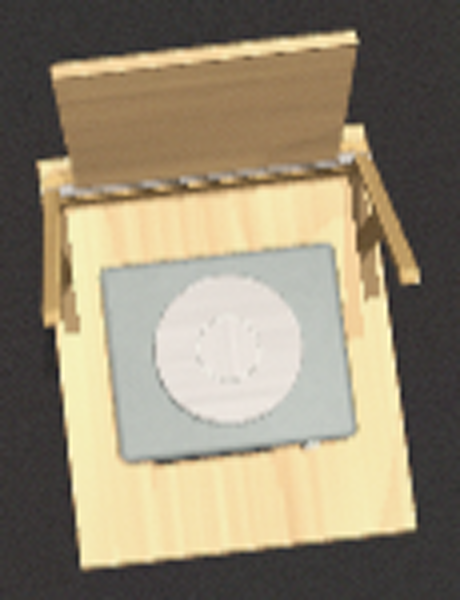

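View pics/c.png

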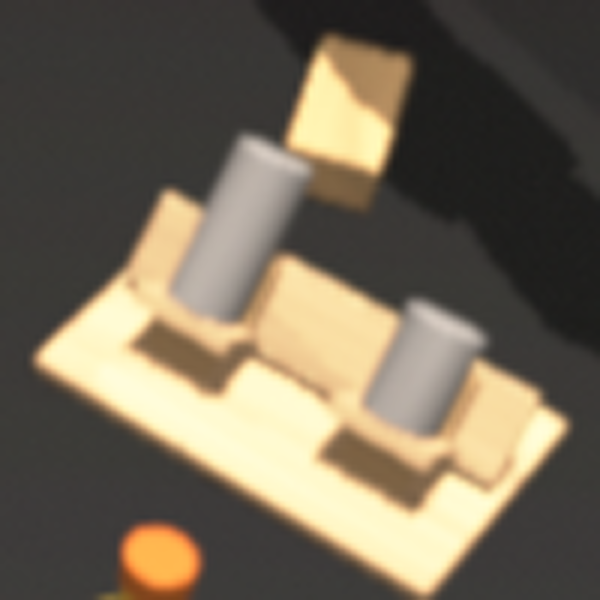

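Crop a (×10) shows the rack base corners at (90,97), (700,92), (690,513) and (76,512), with the tall top face centred at (457,395). Crop b (×4) shows the pan centre at (228,348), the station's near corners at (80,568) and (415,530), and the hood's top edge from (52,68) to (356,37). The scene crop confirms the tall weight is in the -y pocket.

```bash
cat >> h.py <<'E'
def A(u,v): return (95-.5+(u+.5)/10,170-.5+(v+.5)/10)
def B(u,v): return (220-.5+(u+.5)/4,110-.5+(v+.5)/4)
def C(u,v): return (325-.5+(u+.5)/6,200-.5+(v+.5)/6)
E
python3 - <<'E'
from h import *
import pickle
d=pickle.load(open("s0.pkl","rb"));t=d["top"];s=d["scene"]
for z in(.009,.012,.018):
    c=np.array([onz(t,A(*p),z) for p in((90,97),(700,92),(690,513),(76,512))])
    print(z,c.mean(0).round(4),[np.linalg.norm(c[i]-c[i-1]).round(4) for i in range(4)])
    yv=(c[0]-c[1]+c[3]-c[2]);print("yaw",np.arctan2(-yv[0],yv[1]), "scene", onz(s,C(430,595),z).round(4),onz(s,C(35,362),z).round(4),c.round(4).tolist())
print("tall top",onz(t,A(457,395),.0995),"scene",onz(s,C(276,158),.0995))
print("short top",onz(t,A(163,343),.034+.05*np.cos(np.radians(35))),onz(s,C(447,322),.075))
print("pan",onz(t,B(228,348),.077))
l,r=onz(t,B(80,568),.012),onz(t,B(415,530),.012);print("st",l,r,np.linalg.norm(l-r));v=l-r;yw=np.arctan2(-v[0],v[1]);print(yw)
m=(l+r)/2; c,sn=np.cos(yw),np.sin(yw)
print("station org",m+.16*np.array([c,sn,0]),"pan from st",m+.15*np.array([c,sn,0]))
pan=onz(t,B(228,348),.077)
X=np.array([c,sn,0]);Y=np.array([-sn,c,0])
H=pan+.135*X;H[2]=.06;print("hinge",H)
# hood angle
K=[B(54,66),B(356,35)]
from scipy.optimize import minimize_scalar
def e(a): # front-lower edge corner (scale side face) 
    n=-np.cos(a)*X+np.array([0,0,np.sin(a)])
    P=np.array([H+.2*n+.1*Y,H+.2*n-.1*Y]); return P
for a in np.arange(1.5,2.2,.05): print(round(a,2),proj(t,e(a)).round(1).tolist(),proj(s,e(a)).round(1).tolist())
print(K)
E
```

```text
0.009 [0.4525 0.3353 0.009 ] [np.float64(0.133), np.float64(0.2005), np.float64(0.1329), np.float64(0.1998)]
yaw -0.020028837925018497 scene [0.5189 0.4403 0.009 ] [0.5185 0.2407 0.009 ] [[0.521, 0.434, 0.009], [0.5169, 0.2335, 0.009], [0.3841, 0.2369, 0.009], [0.388, 0.4367, 0.009]]
0.012 [0.4522 0.3343 0.012 ] [np.float64(0.1327), np.float64(0.2), np.float64(0.1326), np.float64(0.1994)]
yaw -0.020028837925018483 scene [0.5215 0.441  0.012 ] [0.521 0.242 0.012] [[0.5206, 0.4328, 0.012], [0.5165, 0.2328, 0.012], [0.384, 0.2362, 0.012], [0.3879, 0.4355, 0.012]]
0.018 [0.4517 0.3325 0.018 ] [np.float64(0.1321), np.float64(0.1991), np.float64(0.1319), np.float64(0.1984)]
yaw -0.020028837925018472 scene [0.5267 0.4423 0.018 ] [0.5262 0.2446 0.018 ] [[0.5197, 0.4305, 0.018], [0.5157, 0.2314, 0.018], [0.3838, 0.2348, 0.018], [0.3876, 0.4332, 0.018]]
tall top [0.41666116 0.28510879 0.0995    ] scene [0.41906219 0.2917658  0.0995    ]
short top [0.43593676 0.38405256 0.0749576 ] [0.43568172 0.39036653 0.075     ]
pan [ 0.44490202 -0.11627604  0.077     ]
st [2.84094358e-01 2.64230589e-04 1.2
[... 629 characters left out ...]
3.7, 166.1], [186.1, 140.6]]
1.8 [[232.3, 126.0], [308.7, 117.5]] [[241.5, 168.5], [183.8, 142.7]]
1.85 [[232.0, 122.6], [308.1, 114.2]] [[239.2, 171.0], [181.4, 145.0]]
1.9 [[231.7, 119.4], [307.5, 111.0]] [[236.9, 173.7], [179.1, 147.5]]
1.95 [[231.4, 116.3], [306.9, 108.0]] [[234.6, 176.6], [176.9, 150.0]]
2.0 [[231.2, 113.4], [306.3, 105.1]] [[232.4, 179.6], [174.7, 152.7]]
2.05 [[231.0, 110.6], [305.7, 102.4]] [[230.3, 182.7], [172.5, 155.5]]
2.1 [[230.8, 108.0], [305.1, 99.8]] [[228.1, 185.9], [170.4, 158.4]]
2.15 [[230.6, 105.6], [304.5, 97.4]] [[226.1, 189.2], [168.4, 161.5]]
2.2 [[230.5, 103.3], [304.0, 95.2]] [[224.1, 192.6], [166.5, 164.6]]
[(233.125, 126.125), (308.625, 118.375)]
```

```bash
python3 - <<'E'
from h import *
import pickle
d=pickle.load(open("s0.pkl","rb"));t=d["top"];s=d["scene"]
f=lambda *p:(np.array(p)+.5)/1.5625-.5
for n in d: print(n,d[n]["D"],d[n]["cx"],d[n]["cy"],cam(d[n])[0][0,0])
print("plate scene",[onz(s,f(*p),.012).round(4).tolist() for p in((614,234),(566,270),(495,237))])
print("plate top",[onz(t,f(*p),.012).round(4).tolist() for p in((327,487),(433,487),(438,590))])
print("st scene",[onz(s,f(*p),.012).round(4).tolist() for p in((484,293),(394,374))], "top",[onz(t,f(*p),.012).round(4).tolist() for p in((376,393),)])
print("pan scene",onz(s,f(397,281),.077))
print("offcut top/ scene",onz(t,f(236,381),.03),onz(s,f(601,336),.03))
print("glue cap",onz(t,f(159,176),.16),onz(s,f(550,459),.16))
print("hood corners at .253: top",[onz(t,B(*p),.255).round(4).tolist() for p in((54,66),(356,35))],"scene",[onz(s,f(*p),.255).round(4).tolist() for p in((388,263),(291,226))])
p=get_state()["tool_pos"]; print("tcp px *1.5625",proj(s,p)*1.5625,proj(t,p)*1.5625)
E
```

```text
scene [0.0039231 0.        0.        0.        0.       ] 252.55109983309796 188.94500916285196 469.1798532932633
top [-0.14575139  0.          0.          0.          0.        ] 256.6221462377819 182.0454932388948 424.76841730197447
plate scene [[-0.0944, 0.1071, 0.012], [0.1072, 0.097, 0.012], [0.1051, -0.0937, 0.012]]
plate top [[0.1032, 0.0981, 0.012], [0.0991, -0.1092, 0.012], [-0.1033, -0.1137, 0.012]]
st scene [[0.2952, 0.0107, 0.012], [0.6039, 0.0283, 0.012]] top [[0.2849, -0.0023, 0.012]]
pan scene [ 0.45183471 -0.09732264  0.077     ]
offcut top/ scene [0.31401283 0.27209479 0.03      ] [0.27334813 0.26910532 0.03      ]
glue cap [0.69659422 0.38746067 0.16      ] [0.7007918  0.39549284 0.16      ]
hood corners at .253: top [[0.6157, -0.0036, 0.255], [0.6308, -0.2003, 0.255]] scene [[0.6038, 0.0106, 0.255], [0.6351, -0.1893, 0.255]]
tcp px *1.5625 [[796.07439158 314.1628789 ]] [[ 40.35674573 405.45610461]]
```

The two cameras disagree by several mm in y, and the base plate shows the same bias. I'll go to a pre-grasp and compare the gripper with the weight there.

```bash
cat >> h.py <<'E'
from scipy.spatial.transform import Slerp
import json
def plan(pos,Rt,n):
    st=get_state(); R0=R.from_quat(st["eef_rot"]); p0=np.array(st["tool_pos"]); pos=np.array(pos,float)
    sl=Slerp([0,1],R.concatenate([R0,Rt]))
    r=(R0.inv()*Rt).as_rotvec()/n
    print("total",np.linalg.norm(pos-p0),np.degrees(np.linalg.norm(r)*n),"turn/row",r.round(3))
    for i in range(n):
        Ri=sl(i/n); print((Ri.inv().apply((pos-p0)/n)*100).round(2).tolist())
def tool(yaw,tilt): # tool y along yawed y; z tilted outward (+x) by tilt from down
    z=np.array([np.sin(tilt),0,-np.cos(tilt)]);y=np.array([0,1.,0])
    return R.from_euler('z',yaw)*R.from_matrix(np.c_[np.cross(y,z),y,z])
def st():
    s=get_state(); M=R.from_quat(s["eef_rot"]).as_matrix()
    print(round(s["clock"],2),s["tool_pos"].round(4),"y",M[:,1].round(3),"z",M[:,2].round(3),"F",s["contact_force"].round(2),"ff",s["finger_force"],"op",s["opening"],"q",s["q"].round(2))
E
python3 - <<'E'
from h import *
plan([.3826,.289,.15],tool(0,np.radians(35)),10)
E
```

```text
total 0.30639715345387325 43.603656021527144 turn/row [-0.014 -0.06  -0.045]
[-2.14, -1.95, 0.99]
[-1.99, -2.06, 1.09]
[-1.83, -2.16, 1.17]
[-1.66, -2.26, 1.25]
[-1.48, -2.34, 1.31]
[-1.29, -2.43, 1.36]
[-1.1, -2.5, 1.39]
[-0.9, -2.56, 1.42]
[-0.7, -2.62, 1.43]
[-0.5, -2.67, 1.43]
```

Request:
send_rows --motion '[{"x": -2.14,"y": -1.95,"z": 0.99,"rx": -0.014,"ry": -0.06,"rz": -0.045,"jaw": 6.6},{"x": -1.99,"y": -2.06,"z": 1.09,"rx": -0.014,"ry": -0.06,"rz": -0.045,"jaw": 6.6},{"x": -1.83,"y": -2.16,"z": 1.17,"rx": -0.014,"ry": -0.06,"rz": -0.045,"jaw": 6.6},{"x": -1.66,"y": -2.26,"z": 1.25,"rx": -0.014,"ry": -0.06,"rz": -0.045,"jaw": 6.6},{"x": -1.48,"y": -2.34,"z": 1.31,"rx": -0.014,"ry": -0.06,"rz": -0.045,"jaw": 6.6}]'

```text
clock: 0.6
tool_pos: [0.3308, 0.4237, 0.1999]
eef_rot: [0.114, 0.981, 0.0, 0.154]
contact_force: [0.9, -0.5, -0.1]
opening: 0.751
finger_force: 0.0
```

Request:
send_rows --motion '[{"x": -1.29,"y": -2.43,"z": 1.36,"rx": -0.014,"ry": -0.06,"rz": -0.045,"jaw": 6.6},{"x": -1.1,"y": -2.5,"z": 1.39,"rx": -0.014,"ry": -0.06,"rz": -0.045,"jaw": 6.6},{"x": -0.9,"y": -2.56,"z": 1.42,"rx": -0.014,"ry": -0.06,"rz": -0.045,"jaw": 6.6},{"x": -0.7,"y": -2.62,"z": 1.43,"rx": -0.014,"ry": -0.06,"rz": -0.045,"jaw": 6.6},{"x": -0.5,"y": -2.67,"z": 1.43,"rx": -0.014,"ry": -0.06,"rz": -0.045,"jaw": 6.6}]'

```text
clock: 1.1
tool_pos: [0.3603, 0.326, 0.1698]
eef_rot: [0.052, 0.968, -0.032, 0.242]
contact_force: [0.8, -0.2, -0.4]
opening: 0.747
finger_force: 0.0
```

```bash
python3 - <<'E'
from h import *
import pickle
d={n:snapshot(n) for n in("scene","top")}; pickle.dump(d,open("s1.pkl","wb")); st()
g=get_state();M=R.from_quat(g["eef_rot"]).as_matrix()
tip=g["tool_pos"]+.011*M[:,2]
print("tips",[proj(d[n],tip+s*.033*M[:,1]).round(1).tolist() for n in d for s in(1,-1)])
a=cv2.resize(d["scene"]["img"][190:280,325:425],(640,576),interpolation=cv2.INTER_CUBIC) #6.4
b=cv2.resize(d["top"]["img"][170:245,95:195],(640,480),interpolation=cv2.INTER_CUBIC) #6.4
save("p1s.png",a);save("p1t.png",b)
E
```

```text
1.2 [0.3597 0.3237 0.1692] y [ 0.118  0.992 -0.041] z [ 0.463 -0.091 -0.882] F [-0.22 -0.09  0.28] ff 0.0 op 0.7473498172299367 q [-1.33  0.71  0.32  2.31  1.54  0.27 -1.15]
tips [[[405.5, 210.8]], [[384.7, 198.0]], [[110.0, 225.3]], [[132.2, 227.7]]]
```

View pics/p1s.png

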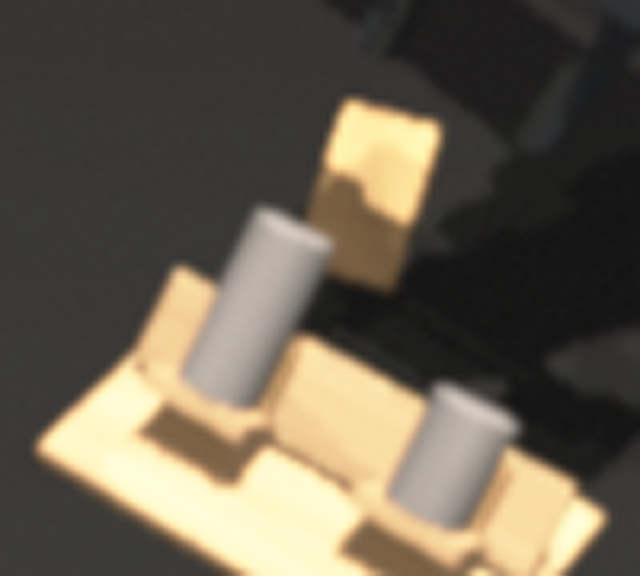

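The fingers are still outside the crop, at its upper right (predicted tips near (510,130)), because the move was limited. I'll go on towards the pre-grasp.

```bash
python3 - <<'E'
from h import *
plan([.3826,.289,.15],tool(0,np.radians(35)),5)
E
```

```text
total 0.04574620408300029 10.07517760293061 turn/row [-0.019 -0.025 -0.016]
[-0.28, -0.62, 0.61]
[-0.25, -0.63, 0.61]
[-0.23, -0.65, 0.6]
[-0.2, -0.66, 0.59]
[-0.18, -0.68, 0.59]
```

Request:
send_rows --motion '[{"x": -0.28,"y": -0.62,"z": 0.61,"rx": -0.019,"ry": -0.025,"rz": -0.016,"jaw": 6.6},{"x": -0.25,"y": -0.63,"z": 0.61,"rx": -0.019,"ry": -0.025,"rz": -0.016,"jaw": 6.6},{"x": -0.23,"y": -0.65,"z": 0.6,"rx": -0.019,"ry": -0.025,"rz": -0.016,"jaw": 6.6},{"x": -0.2,"y": -0.66,"z": 0.59,"rx": -0.019,"ry": -0.025,"rz": -0.016,"jaw": 6.6},{"x": -0.18,"y": -0.68,"z": 0.59,"rx": -0.019,"ry": -0.025,"rz": -0.016,"jaw": 6.6}]'

```text
clock: 1.7
tool_pos: [0.3831, 0.2913, 0.1515]
eef_rot: [0.003, 0.953, -0.002, 0.302]
contact_force: [0.7, 0.1, 1.0]
opening: 0.746
finger_force: 0.0
```

```bash
python3 - <<'E'
from h import *
import pickle
d={n:snapshot(n) for n in("scene","top")}; pickle.dump(d,open("s1.pkl","wb")); st()
g=get_state();M=R.from_quat(g["eef_rot"]).as_matrix()
tip=g["tool_pos"]+.011*M[:,2]
def V(p,o,k): return ((np.array(p)[0]-o+.5)*k-.5).round(0).tolist()
a=cv2.resize(d["scene"]["img"][175:265,340:430],(400,400),interpolation=cv2.INTER_CUBIC)
b=cv2.resize(d["top"]["img"][170:260,95:185],(400,400),interpolation=cv2.INTER_CUBIC)
k=400/90
print("tips",[V(proj(d[n],tip+s*.033*M[:,1]),o,k) for n,o in(("scene",(340,175)),("top",(95,170))) for s in(1,-1)])
save("p2.png",np.hstack([a,b]))
E
```

```text
1.8 [0.3825 0.2892 0.1506] y [ 0.009  1.    -0.005] z [ 0.573 -0.009 -0.82 ] F [-1.09 -0.09  0.35] ff 0.0 op 0.7502353525652814 q [-1.1   0.77  0.01  2.49  2.18  0.66 -1.74]
tips [[220.0, 174.0], [123.0, 126.0], [128.0, 216.0], [228.0, 214.0]]
```

View pics/p2.png

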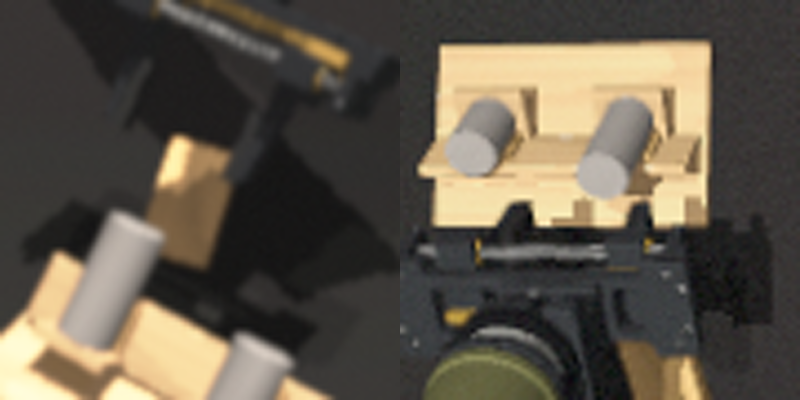

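The left half (scene) shows the open fingers up and behind the tall weight. The right half (top) shows the tips at (520,205) and (640,205), midpoint 180 against 178 predicted, so the top camera is good to about 1.5 mm here. The weight's y is therefore ≈0.2875. I'll go in along the axis.

```bash
python3 - <<'E'
from h import *
plan([.429,.2875,.0831],tool(0,np.radians(35)),10)
E
```

```text
total 0.08200667355735819 0.5808996712399555 turn/row [-0.001 -0.    -0.   ]
[0.01, -0.01, 0.82]
[0.01, -0.01, 0.82]
[0.01, -0.01, 0.82]
[0.01, -0.01, 0.82]
[0.01, -0.01, 0.82]
[0.01, -0.01, 0.82]
[0.01, -0.01, 0.82]
[0.01, -0.02, 0.82]
[0.01, -0.02, 0.82]
[0.01, -0.02, 0.82]
```

Request:
send_rows --motion '[{"x": 0.01,"y": -0.01,"z": 0.82,"rx": -0.001,"ry": 0,"rz": 0,"jaw": 6.6},{"x": 0.01,"y": -0.01,"z": 0.82,"rx": -0.001,"ry": 0,"rz": 0,"jaw": 6.6},{"x": 0.01,"y": -0.01,"z": 0.82,"rx": -0.001,"ry": 0,"rz": 0,"jaw": 6.6},{"x": 0.01,"y": -0.01,"z": 0.82,"rx": -0.001,"ry": 0,"rz": 0,"jaw": 6.6},{"x": 0.01,"y": -0.01,"z": 0.82,"rx": -0.001,"ry": 0,"rz": 0,"jaw": 6.6}]'

```text
clock: 2.3
tool_pos: [0.4061, 0.291, 0.1168]
eef_rot: [0.002, 0.954, 0.001, 0.301]
contact_force: [0.7, -0.6, 0.1]
opening: 0.749
finger_force: 0.0
```

Request:
send_rows --motion '[{"x": 0.01,"y": -0.01,"z": 0.82,"rx": -0.001,"ry": 0,"rz": 0,"jaw": 6.6},{"x": 0.01,"y": -0.01,"z": 0.82,"rx": -0.001,"ry": 0,"rz": 0,"jaw": 6.6},{"x": 0.01,"y": -0.01,"z": 0.82,"rx": -0.001,"ry": 0,"rz": 0,"jaw": 6.6},{"x": 0.01,"y": -0.02,"z": 0.82,"rx": -0.001,"ry": 0,"rz": 0,"jaw": 6.6},{"x": 0.01,"y": -0.02,"z": 0.82,"rx": -0.001,"ry": 0,"rz": 0,"jaw": 6.6}]'

```text
clock: 2.8
tool_pos: [0.4291, 0.2903, 0.083]
eef_rot: [0.001, 0.954, 0.004, 0.301]
contact_force: [-0.3, 0.9, -0.5]
opening: 0.747
finger_force: 0.0
```

```bash
python3 - <<'E'
from h import *
import pickle
d={n:snapshot(n) for n in("scene","top")}; pickle.dump(d,open("s1.pkl","wb")); st()
a=cv2.resize(d["scene"]["img"][195:270,340:415],(400,400),interpolation=cv2.INTER_CUBIC)
b=cv2.resize(d["top"]["img"][170:230,110:170],(400,400),interpolation=cv2.INTER_CUBIC)
save("p3.png",np.hstack([a,b]))
E
```

```text
2.9 [0.4293 0.2899 0.0828] y [0.001 1.    0.007] z [ 0.574  0.005 -0.819] F [-0.14 -0.9   0.67] ff 0.0 op 0.7484241916778114 q [-0.95  0.94 -0.04  2.43  2.35  0.78 -1.82]
```

View pics/p3.png

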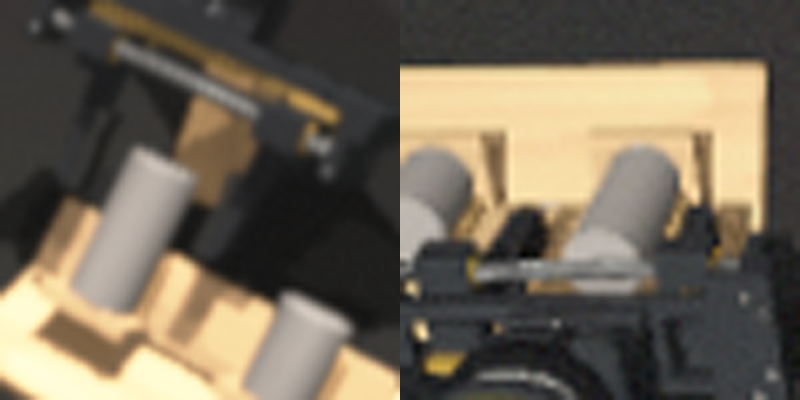

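In the scene half the right finger's gap (about 35 px) exceeds the left's (about 10 px). In the top half the weight centre is at about 625 against 615 for the fingers. So the weight is about 3 mm to -y: I'll shift, then close.

Request:
send_rows --motion '[{"x": 0,"y": -0.15,"z": 0,"rx": 0,"ry": 0,"rz": 0,"jaw": 6.6},{"x": 0,"y": -0.13,"z": 0,"rx": 0,"ry": 0,"rz": 0,"jaw": 5.5},{"x": 0,"y": 0,"z": 0,"rx": 0,"ry": 0,"rz": 0,"jaw": 4.5},{"x": 0,"y": 0,"z": 0,"rx": 0,"ry": 0,"rz": 0,"jaw": 4.0},{"x": 0,"y": 0,"z": 0,"rx": 0,"ry": 0,"rz": 0,"jaw": 3.8}]' --grip_force 25

```text
clock: 3.4
tool_pos: [0.4287, 0.288, 0.0838]
eef_rot: [0.001, 0.954, 0.004, 0.301]
contact_force: [0.0, 2.0, 1.1]
opening: 0.438
finger_force: 0.7
```

Request:
send_rows --motion '[{"x": 0,"y": 0,"z": 0,"rx": 0,"ry": 0,"rz": 0,"jaw": 3.5},{"x": 0,"y": 0,"z": 0,"rx": 0,"ry": 0,"rz": 0,"jaw": 3.0},{"x": 0,"y": 0,"z": 0,"rx": 0,"ry": 0,"rz": 0,"jaw": 3.0},{"x": 0,"y": 0,"z": 0,"rx": 0,"ry": 0,"rz": 0,"jaw": 3.0},{"x": 0,"y": 0,"z": 0,"rx": 0,"ry": 0,"rz": 0,"jaw": 3.0}]' --grip_force 25

```text
clock: 3.9
tool_pos: [0.4288, 0.2885, 0.0838]
eef_rot: [0.001, 0.954, 0.005, 0.301]
contact_force: [-1.2, 3.7, 5.6]
opening: 0.396
finger_force: 25.0
```

```bash
python3 - <<'E'
from h import *
st()
E
```

```text
3.9 [0.4288 0.2885 0.0838] y [-0.001  1.     0.009] z [ 0.574  0.008 -0.819] F [-1.25  3.71  5.64] ff 24.979407037608325 op 0.3963773108470056 q [-0.95  0.94 -0.05  2.43  2.36  0.79 -1.83]
```

The weight is gripped. I'll lift it along its axis.

Request:
send_rows --motion '[{"x": 0,"y": 0,"z": -0.4,"rx": 0,"ry": 0,"rz": 0,"jaw": 3.0},{"x": 0,"y": 0,"z": -0.8,"rx": 0,"ry": 0,"rz": 0,"jaw": 3.0},{"x": 0,"y": 0,"z": -1.2,"rx": 0,"ry": 0,"rz": 0,"jaw": 3.0},{"x": 0,"y": 0,"z": -1.2,"rx": 0,"ry": 0,"rz": 0,"jaw": 3.0},{"x": 0,"y": 0,"z": -1.2,"rx": 0,"ry": 0,"rz": 0,"jaw": 3.0}]'

```text
clock: 4.4
tool_pos: [0.3993, 0.2853, 0.1232]
eef_rot: [0.001, 0.954, 0.002, 0.299]
contact_force: [-0.4, 0.3, -5.5]
opening: 0.397
finger_force: 25.0
```

```bash
python3 - <<'E'
from h import *
st()
plan([.44,.24,.32],tool(0.04,0),15)
E
```

```text
4.4 [0.3993 0.2853 0.1232] y [0.001 1.    0.005] z [ 0.571  0.003 -0.821] F [-0.45  0.31 -5.49] ff 24.989989595487714 op 0.39674023001799913 q [-1.02  0.84 -0.03  2.49  2.28  0.74 -1.8 ]
total 0.20598276365591914 34.91093274771769 turn/row [-0.001  0.041 -0.003]
[-0.97, -0.3, -0.92]
[-0.93, -0.3, -0.96]
[-0.89, -0.3, -1.0]
[-0.85, -0.3, -1.03]
[-0.81, -0.3, -1.07]
[-0.76, -0.31, -1.1]
[-0.72, -0.31, -1.13]
[-0.67, -0.31, -1.16]
[-0.62, -0.31, -1.18]
[-0.57, -0.31, -1.21]
[-0.52, -0.31, -1.23]
[-0.47, -0.31, -1.25]
[-0.42, -0.31, -1.27]
[-0.37, -0.31, -1.29]
[-0.31, -0.31, -1.3]
```

Held (about 5 N of weight). Next I'll raise it and bring it upright.

Request:
send_rows --motion '[{"x": -0.97,"y": -0.3,"z": -0.92,"rx": -0.001,"ry": 0.041,"rz": -0.003,"jaw": 3.0},{"x": -0.93,"y": -0.3,"z": -0.96,"rx": -0.001,"ry": 0.041,"rz": -0.003,"jaw": 3.0},{"x": -0.89,"y": -0.3,"z": -1.0,"rx": -0.001,"ry": 0.041,"rz": -0.003,"jaw": 3.0},{"x": -0.85,"y": -0.3,"z": -1.03,"rx": -0.001,"ry": 0.041,"rz": -0.003,"jaw": 3.0},{"x": -0.81,"y": -0.3,"z": -1.07,"rx": -0.001,"ry": 0.041,"rz": -0.003,"jaw": 3.0}]'

```text
clock: 4.9
tool_pos: [0.4121, 0.2701, 0.189]
eef_rot: [-0.006, 0.98, 0.004, 0.199]
contact_force: [1.0, -0.7, -6.0]
opening: 0.399
finger_force: 25.0
```

Request:
send_rows --motion '[{"x": -0.76,"y": -0.31,"z": -1.1,"rx": -0.001,"ry": 0.041,"rz": -0.003,"jaw": 3.0},{"x": -0.72,"y": -0.31,"z": -1.13,"rx": -0.001,"ry": 0.041,"rz": -0.003,"jaw": 3.0},{"x": -0.67,"y": -0.31,"z": -1.16,"rx": -0.001,"ry": 0.041,"rz": -0.003,"jaw": 3.0},{"x": -0.62,"y": -0.31,"z": -1.18,"rx": -0.001,"ry": 0.041,"rz": -0.003,"jaw": 3.0},{"x": -0.57,"y": -0.31,"z": -1.21,"rx": -0.001,"ry": 0.041,"rz": -0.003,"jaw": 3.0}]'

```text
clock: 5.4
tool_pos: [0.4275, 0.2612, 0.2155]
eef_rot: [-0.007, 0.984, -0.0, 0.177]
contact_force: [0.8, -1.3, -4.7]
opening: 0.399
finger_force: 25.0
```

Request:
send_rows --motion '[{"x": -0.52,"y": -0.31,"z": -1.23,"rx": -0.001,"ry": 0.041,"rz": -0.003,"jaw": 3.0},{"x": -0.47,"y": -0.31,"z": -1.25,"rx": -0.001,"ry": 0.041,"rz": -0.003,"jaw": 3.0},{"x": -0.42,"y": -0.31,"z": -1.27,"rx": -0.001,"ry": 0.041,"rz": -0.003,"jaw": 3.0},{"x": -0.37,"y": -0.31,"z": -1.29,"rx": -0.001,"ry": 0.041,"rz": -0.003,"jaw": 3.0},{"x": -0.31,"y": -0.31,"z": -1.3,"rx": -0.001,"ry": 0.041,"rz": -0.003,"jaw": 3.0}]'

```text
clock: 5.9
tool_pos: [0.4305, 0.2453, 0.282]
eef_rot: [-0.015, 0.997, -0.0, 0.075]
contact_force: [0.5, -0.4, -6.2]
opening: 0.394
finger_force: 25.0
```

```bash
python3 - <<'E'
from h import *
st()
plan([.445,-.11,.32],tool(0.09,0),20)
E
```

```text
5.9 [0.4305 0.2453 0.282 ] y [-0.029  1.    -0.003] z [ 0.15   0.001 -0.989] F [ 0.48 -0.37 -6.24] ff 24.990869932807982 op 0.3941809987716848 q [-0.36  0.45 -0.46  2.01  0.5   0.67  0.45]
total 0.3575884154871771 9.29284748707517 turn/row [-0.     0.008 -0.003]
[-0.05, -1.78, -0.18]
[-0.04, -1.78, -0.18]
[-0.03, -1.78, -0.18]
[-0.03, -1.78, -0.18]
[-0.02, -1.78, -0.18]
[-0.01, -1.78, -0.18]
[-0.01, -1.78, -0.18]
[-0.0, -1.78, -0.19]
[0.01, -1.78, -0.19]
[0.01, -1.78, -0.19]
[0.02, -1.78, -0.19]
[0.03, -1.78, -0.19]
[0.03, -1.78, -0.19]
[0.04, -1.78, -0.19]
[0.05, -1.78, -0.19]
[0.05, -1.78, -0.19]
[0.06, -1.78, -0.19]
[0.07, -1.78, -0.19]
[0.07, -1.78, -0.19]
[0.08, -1.78, -0.19]
```

Request:
send_rows --motion '[{"x": -0.05,"y": -1.5,"z": -0.8,"rx": 0,"ry": 0.03,"rz": -0.003,"jaw": 3.0},{"x": -0.04,"y": -1.5,"z": -0.8,"rx": 0,"ry": 0.03,"rz": -0.003,"jaw": 3.0},{"x": -0.03,"y": -1.5,"z": -0.8,"rx": 0,"ry": 0.03,"rz": -0.003,"jaw": 3.0},{"x": -0.03,"y": -1.6,"z": -0.8,"rx": 0,"ry": 0.03,"rz": -0.003,"jaw": 3.0},{"x": 0,"y": -1.8,"z": -0.6,"rx": 0,"ry": 0.03,"rz": -0.003,"jaw": 3.0}]'

```text
clock: 6.4
tool_pos: [0.431, 0.1669, 0.3199]
eef_rot: [-0.023, 1.0, -0.002, 0.001]
contact_force: [-0.0, 0.1, -6.1]
opening: 0.397
finger_force: 25.0
```

Request:
send_rows --motion '[{"x": 0,"y": -2,"z": 0,"rx": 0,"ry": 0,"rz": -0.003,"jaw": 3.0},{"x": 0,"y": -2,"z": 0,"rx": 0,"ry": 0,"rz": -0.003,"jaw": 3.0},{"x": 0,"y": -2,"z": 0,"rx": 0,"ry": 0,"rz": -0.003,"jaw": 3.0},{"x": 0,"y": -2,"z": 0,"rx": 0,"ry": 0,"rz": -0.003,"jaw": 3.0},{"x": 0,"y": -2,"z": 0,"rx": 0,"ry": 0,"rz": -0.003,"jaw": 3.0}]'

```text
clock: 6.9
tool_pos: [0.4358, 0.0671, 0.3195]
eef_rot: [-0.03, 1.0, -0.002, 0.001]
contact_force: [0.5, -0.7, -4.6]
opening: 0.396
finger_force: 25.0
```

Request:
send_rows --motion '[{"x": 0,"y": -2,"z": 0,"rx": 0,"ry": 0,"rz": -0.003,"jaw": 3.0},{"x": 0,"y": -2,"z": 0,"rx": 0,"ry": 0,"rz": -0.003,"jaw": 3.0},{"x": 0,"y": -2,"z": 0,"rx": 0,"ry": 0,"rz": -0.003,"jaw": 3.0},{"x": 0,"y": -2,"z": 0,"rx": 0,"ry": 0,"rz": -0.003,"jaw": 3.0},{"x": 0,"y": -2,"z": 0,"rx": 0,"ry": 0,"rz": -0.003,"jaw": 3.0}]'

```text
clock: 7.4
tool_pos: [0.4423, -0.0319, 0.3197]
eef_rot: [-0.037, 0.999, -0.001, 0.001]
contact_force: [-0.6, 0.3, -6.0]
opening: 0.397
finger_force: 25.0
```

```bash
python3 - <<'E'
from h import *
st()
plan([.445,-.11,.25],tool(0.09,0),10)
E
```

```text
7.4 [ 0.4423 -0.0319  0.3197] y [-0.075  0.997 -0.002] z [ 0.002 -0.002 -1.   ] F [-0.59  0.33 -6.05] ff 24.990528426133096 op 0.39748917978258735 q [ 0.37  0.39 -0.58  1.98  0.29  0.85  1.28]
total 0.10470215522144195 0.8786100095827519 turn/row [-0.     0.    -0.002]
[0.03, -0.78, 0.7]
[0.03, -0.78, 0.7]
[0.03, -0.78, 0.7]
[0.04, -0.78, 0.7]
[0.04, -0.78, 0.7]
[0.04, -0.78, 0.7]
[0.04, -0.78, 0.7]
[0.04, -0.78, 0.7]
[0.04, -0.78, 0.7]
[0.04, -0.78, 0.7]
```

Request:
send_rows --motion '[{"x": 0.06,"y": -1.56,"z": 0,"rx": 0,"ry": 0,"rz": -0.003,"jaw": 3.0},{"x": 0.07,"y": -1.56,"z": 0,"rx": 0,"ry": 0,"rz": -0.003,"jaw": 3.0},{"x": 0.07,"y": -1.56,"z": 0,"rx": 0,"ry": 0,"rz": -0.003,"jaw": 3.0},{"x": 0.08,"y": -1.56,"z": 0,"rx": 0,"ry": 0,"rz": -0.003,"jaw": 3.0},{"x": 0.08,"y": -1.56,"z": 0,"rx": 0,"ry": 0,"rz": -0.003,"jaw": 3.0}]'

```text
clock: 7.9
tool_pos: [0.445, -0.1092, 0.3198]
eef_rot: [-0.045, 0.999, -0.001, 0.001]
contact_force: [0.2, -0.2, -5.7]
opening: 0.4
finger_force: 25.0
```

Request:
send_rows --motion '[{"x": 0,"y": 0,"z": 1.5,"rx": 0,"ry": 0,"rz": 0,"jaw": 3.0},{"x": 0,"y": 0,"z": 2.5,"rx": 0,"ry": 0,"rz": 0,"jaw": 3.0},{"x": 0,"y": 0,"z": 3,"rx": 0,"ry": 0,"rz": 0,"jaw": 3.0},{"x": 0,"y": 0,"z": 3,"rx": 0,"ry": 0,"rz": 0,"jaw": 3.0},{"x": 0,"y": 0,"z": 2,"rx": 0,"ry": 0,"rz": 0,"jaw": 3.0}]'

```text
clock: 8.4
tool_pos: [0.4451, -0.109, 0.1987]
eef_rot: [-0.045, 0.999, -0.001, -0.0]
contact_force: [0.4, -0.3, -6.1]
opening: 0.397
finger_force: 25.0
```

```bash
python3 - <<'E'
from h import *
import pickle
d={n:snapshot(n) for n in("scene","top")}; pickle.dump(d,open("s2.pkl","wb")); st()
g=get_state();M=R.from_quat(g["eef_rot"]).as_matrix()
bt=g["tool_pos"]+.06*M[:,2]; k=400/100
for n,o in(("scene",(180,110)),("top",(225,130))):
    print(n,"bottom",((proj(d[n],bt)[0]-o+.5)*k).round(0),"top",((proj(d[n],bt-.08*M[:,2])[0]-o+.5)*k).round(0))
a=cv2.resize(d["scene"]["img"][110:210,180:280],(400,400),interpolation=cv2.INTER_CUBIC)
b=cv2.resize(d["top"]["img"][130:230,225:325],(400,400),interpolation=cv2.INTER_CUBIC)
save("p4.png",np.hstack([a,b]))
E
```

```text
8.5 [ 0.4446 -0.1088  0.1984] y [-0.09   0.996 -0.001] z [-0.003 -0.001 -1.   ] F [-0.83 -0.15 -5.09] ff 24.989657406695187 op 0.3989259154280464 q [ 0.42  0.59 -0.44  2.1   0.48  0.55  1.3 ]
scene bottom [294. 206.] top [295. 117.]
top bottom [201. 262.] top [204. 250.]
```

View pics/p4.png

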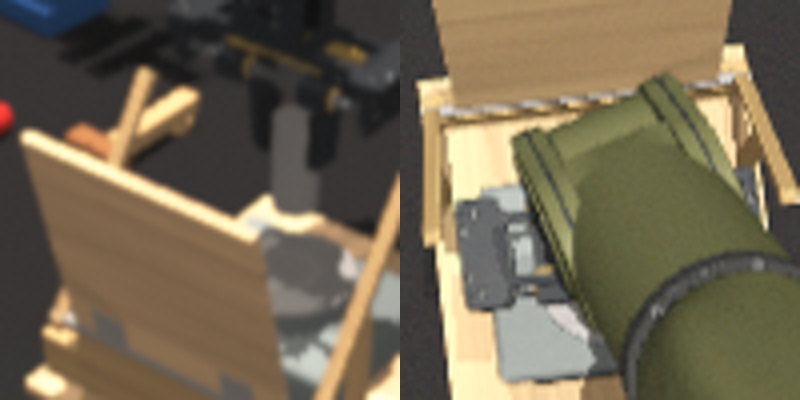

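In the scene half the weight hangs upright with its bottom at (296,210) against (294,206) predicted, so the scene camera is consistent to about 1 px. The pan is mostly hidden by the arm and hood. I'll fit its circle by code in the first pictures from both cameras.

```bash
python3 - <<'E'
from h import *
import pickle
from scipy.optimize import least_squares
d=pickle.load(open("s0.pkl","rb"))
for n in("top","scene"):
    s=d[n]; im=s["img"].astype(int)
    m=((im.min(2)>165)&(im[...,0]-im[...,2]<35)&(im[...,0]>=im[...,2])).astype(np.uint8)
    c0=proj(s,[.445,-.112,.077])[0].round().astype(int)
    w=np.zeros_like(m); w[c0[1]-24:c0[1]+25,c0[0]-24:c0[0]+25]=1; m*=w
    k,l,stt,cc=cv2.connectedComponentsWithStats(m); i=1+stt[1:,4].argmax(); m=(l==i).astype(np.uint8)
    cnt=max(cv2.findContours(m,cv2.RETR_EXTERNAL,cv2.CHAIN_APPROX_NONE)[0],key=len)[:,0]
    P=np.array([onz(s,p,.077)[:2] for p in cnt])
    f=least_squares(lambda q:np.hypot(*(P-q).T)-.0545,[.445,-.11],loss="soft_l1",f_scale=.0012)
    print(n,stt[i],len(P),f.x.round(4),"inliers",(abs(f.fun)<.002).sum(),"ang",np.degrees(np.arctan2(*(P-f.x)[abs(f.fun)<.002].T[::-1])).round(-1).astype(int).tolist()[::4])
    if n=="scene":
        for r in range(c0[1]-14,c0[1]+16,2): print(r,''.join('#' if v else '.' for v in m[r,c0[0]-26:c0[0]+26]))
E
```

```text
top [ 251  173   49   49 2266] 189 [ 0.4406 -0.1139] inliers 0 ang []
scene [242 163  29  26 462] 78 [ 0.4392 -0.113 ] inliers 17 ang [-130, 30, 80, 110, -150]
163 .........................###........................
165 ................#####...#######.....................
167 ..................################..................
169 ...................##################...............
171 ...................####################.............
173 ....................######################..........
175 ....................########################........
177 .....................########################.......
179 .....................#######################........
181 .....................######################.........
183 ......................###################...........
185 ......................################..............
187 ......................############..................
189 ....................................................
191 ....................................................
```

```bash
python3 - <<'E'
from h import *
import pickle
from scipy.optimize import least_squares
d=pickle.load(open("s0.pkl","rb"))
for n,th in(("top",0),("scene",0)):
    s=d[n]; im=s["img"].astype(int); c0=proj(s,[.445,-.112,.077])[0].round().astype(int)
    print(n,"row",im[c0[1],c0[0]-30:c0[0]+31:3].tolist())
    m=((im[...,0]-im[...,1]>3)&(im[...,0]-im[...,2]<40)&(im.min(2)>110)).astype(np.uint8)
    w=np.zeros_like(m); w[c0[1]-24:c0[1]+25,c0[0]-24:c0[0]+25]=1; m*=w
    k,l,stt,cc=cv2.connectedComponentsWithStats(m); i=1+stt[1:,4].argmax(); m=(l==i).astype(np.uint8)
    cnt=max(cv2.findContours(m,cv2.RETR_EXTERNAL,cv2.CHAIN_APPROX_NONE)[0],key=len)[:,0]
    P=np.array([onz(s,p,.077)[:2] for p in cnt])
    f=least_squares(lambda q:np.hypot(*(P-q).T)-.0537,[.445,-.11],loss="soft_l1",f_scale=.0012)
    a=abs(f.fun)<.002
    print(n,stt[i],len(P),f.x.round(4),"in",a.sum(),sorted(np.degrees(np.arctan2(*(P-f.x)[a].T[::-1])).round(-1).astype(int).tolist())[::4])
    for r in range(c0[1]-24,c0[1]+24,2): print(r,''.join('#' if v else '.' for v in m[r,c0[0]-26:c0[0]+26]))
E
```

```text
top row [[246, 233, 181], [178, 183, 177], [186, 190, 185], [188, 191, 186], [190, 195, 188], [232, 225, 219], [231, 225, 218], [231, 223, 217], [237, 234, 226], [234, 227, 220], [233, 226, 218], [237, 230, 224], [235, 228, 221], [236, 232, 223], [230, 222, 216], [229, 223, 216], [231, 224, 217], [197, 199, 193], [193, 197, 192], [193, 198, 190], [181, 187, 178]]
top [ 259  179   37   37 1043] 103 [ 0.4444 -0.1162] in 89 [-180, -160, -150, -130, -120, -100, -80, -60, -50, -30, -20, 0, 10, 30, 50, 60, 80, 90, 110, 120, 140, 150, 170]
173 ....................................................
175 ....................................................
177 ....................................................
179 ........................#######.....................
181 ...................##################...............
183 ................########################............
185 ..............############################..........
187 ............###############################.........
189 ...........#################################........
191 ...........#################################
[... 1925 characters left out ...]
########........
177 ....................#########################.......
179 ....................########################........
181 .....................######################.........
183 .....................#####################..........
185 .....................###################............
187 ......................##############................
189 ....................................................
191 ....................................................
193 ....................................................
195 ....................................................
197 ....................................................
199 ....................................................
```

The pan centre comes out at (0.444,-0.116) from the top camera and (0.443,-0.109) from the scene camera. Correcting each by its bias seen with the tool gives about (0.4435,-0.1125). I'll shift and descend to just above contact.

Request:
send_rows --motion '[{"x": 0.04,"y": -0.18,"z": 1.0,"rx": 0,"ry": 0,"rz": 0,"jaw": 3.0},{"x": 0.04,"y": -0.18,"z": 1.5,"rx": 0,"ry": 0,"rz": 0,"jaw": 3.0},{"x": 0,"y": 0,"z": 1.5,"rx": 0,"ry": 0,"rz": 0,"jaw": 3.0},{"x": 0,"y": 0,"z": 1.0,"rx": 0,"ry": 0,"rz": 0,"jaw": 3.0},{"x": 0,"y": 0,"z": 0.5,"rx": 0,"ry": 0,"rz": 0,"jaw": 3.0}]'

```text
clock: 9.0
tool_pos: [0.4488, -0.113, 0.1455]
eef_rot: [-0.045, 0.999, -0.001, 0.003]
contact_force: [0.4, 0.3, -4.6]
opening: 0.399
finger_force: 25.0
```

```bash
python3 - <<'E'
from h import *
st()
E
```

```text
9.0 [ 0.4488 -0.113   0.1455] y [-0.09   0.996 -0.002] z [ 0.006 -0.002 -1.   ] F [ 0.4   0.32 -4.55] ff 24.989603399299085 op 0.3994539216280169 q [ 0.36  0.68 -0.34  2.14  0.58  0.4   1.22]
```

Request:
send_rows --motion '[{"x": 0,"y": 0,"z": 0,"rx": 0,"ry": 0,"rz": 0,"jaw": 3.0},{"x": 0,"y": 0,"z": 0,"rx": 0,"ry": 0,"rz": 0,"jaw": 3.0},{"x": 0.1,"y": 0,"z": 0.1,"rx": 0,"ry": 0.003,"rz": 0,"jaw": 3.0},{"x": 0.1,"y": 0,"z": 0.1,"rx": 0,"ry": 0,"rz": 0,"jaw": 3.0},{"x": 0,"y": 0,"z": 0,"rx": 0,"ry": 0,"rz": 0,"jaw": 3.0}]'

```text
clock: 9.5
tool_pos: [0.4468, -0.1132, 0.1438]
eef_rot: [-0.045, 0.999, -0.001, 0.002]
contact_force: [-0.9, 0.1, -5.0]
opening: 0.399
finger_force: 25.0
```

```bash
python3 - <<'E'
from h import *
st()
E
```

```text
9.5 [ 0.4468 -0.1132  0.1438] y [-0.09   0.996 -0.002] z [ 0.003 -0.002 -1.   ] F [-0.87  0.1  -5.01] ff 24.989803740754724 op 0.39945544360525753 q [ 0.36  0.69 -0.33  2.15  0.58  0.39  1.21]
```

Measured positions are steady. I'll correct x by another 3 mm and the tilts, then ease down.

Request:
send_rows --motion '[{"x": 0.15,"y": 0,"z": 0.1,"rx": 0.002,"ry": 0.003,"rz": 0,"jaw": 3.0},{"x": 0.15,"y": 0,"z": 0.1,"rx": 0,"ry": 0,"rz": 0,"jaw": 3.0},{"x": 0,"y": 0,"z": 0.1,"rx": 0,"ry": 0,"rz": 0,"jaw": 3.0},{"x": 0,"y": 0,"z": 0.1,"rx": 0,"ry": 0,"rz": 0,"jaw": 3.0},{"x": 0,"y": 0,"z": 0,"rx": 0,"ry": 0,"rz": 0,"jaw": 3.0}]'

```text
clock: 10.0
tool_pos: [0.444, -0.1133, 0.1395]
eef_rot: [-0.045, 0.999, -0.002, 0.0]
contact_force: [0.1, 0.0, -5.9]
opening: 0.399
finger_force: 25.0
```

Request:
send_rows --motion '[{"x": 0,"y": 0,"z": 0.1,"rx": 0,"ry": 0,"rz": 0,"jaw": 3.0},{"x": 0,"y": 0,"z": 0.1,"rx": 0,"ry": 0,"rz": 0,"jaw": 3.0},{"x": 0,"y": 0,"z": 0.1,"rx": 0,"ry": 0,"rz": 0,"jaw": 3.0},{"x": 0,"y": 0,"z": 0,"rx": 0,"ry": 0,"rz": 0,"jaw": 3.0},{"x": 0,"y": 0,"z": 0,"rx": 0,"ry": 0,"rz": 0,"jaw": 3.0}]'

```text
clock: 10.5
tool_pos: [0.444, -0.1134, 0.1366]
eef_rot: [-0.045, 0.999, -0.002, 0.0]
contact_force: [-0.3, -0.4, -6.6]
opening: 0.401
finger_force: 25.0
```

```bash
python3 - <<'E'
from h import *
st()
E
```

```text
10.5 [ 0.444  -0.1134  0.1366] y [-0.09   0.996 -0.004] z [ 0.001 -0.004 -1.   ] F [-0.32 -0.4  -6.64] ff 24.989645099267364 op 0.4012699725219447 q [ 0.34  0.7  -0.31  2.16  0.59  0.37  1.2 ]
```

Request:
send_rows --motion '[{"x": 0,"y": 0,"z": 0.1,"rx": -0.004,"ry": 0,"rz": 0,"jaw": 3.0},{"x": 0,"y": 0,"z": 0.1,"rx": 0,"ry": 0,"rz": 0,"jaw": 3.0},{"x": 0,"y": 0,"z": 0.1,"rx": 0,"ry": 0,"rz": 0,"jaw": 3.0},{"x": 0,"y": 0,"z": 0,"rx": 0,"ry": 0,"rz": 0,"jaw": 3.0},{"x": 0,"y": 0,"z": 0,"rx": 0,"ry": 0,"rz": 0,"jaw": 3.0}]'

```text
clock: 11.0
tool_pos: [0.4442, -0.1134, 0.1338]
eef_rot: [-0.045, 0.999, -0.0, 0.0]
contact_force: [-0.6, -0.4, -3.4]
opening: 0.393
finger_force: 25.0
```

Request:
send_rows --motion '[{"x": 0,"y": 0,"z": 0.1,"rx": 0,"ry": 0,"rz": 0,"jaw": 3.0},{"x": 0,"y": 0,"z": 0.1,"rx": 0,"ry": 0,"rz": 0,"jaw": 3.0},{"x": 0,"y": 0,"z": 0,"rx": 0,"ry": 0,"rz": 0,"jaw": 3.0},{"x": 0,"y": 0,"z": 0,"rx": 0,"ry": 0,"rz": 0,"jaw": 3.0},{"x": 0,"y": 0,"z": 0,"rx": 0,"ry": 0,"rz": 0,"jaw": 3.0}]'

```text
clock: 11.5
tool_pos: [0.4442, -0.1134, 0.1318]
eef_rot: [-0.045, 0.999, -0.0, 0.0]
contact_force: [0.8, -0.9, -2.1]
opening: 0.397
finger_force: 25.0
```

Request:
send_rows --motion '[{"x": 0,"y": 0,"z": 0.1,"rx": 0,"ry": 0,"rz": 0,"jaw": 3.0},{"x": 0,"y": 0,"z": 0.1,"rx": 0,"ry": 0,"rz": 0,"jaw": 3.0},{"x": 0,"y": 0,"z": 0,"rx": 0,"ry": 0,"rz": 0,"jaw": 3.0},{"x": 0,"y": 0,"z": 0,"rx": 0,"ry": 0,"rz": 0,"jaw": 3.0},{"x": 0,"y": 0,"z": 0,"rx": 0,"ry": 0,"rz": 0,"jaw": 3.0}]'

```text
clock: 12.0
tool_pos: [0.4442, -0.1134, 0.1298]
eef_rot: [-0.045, 0.999, -0.0, 0.0]
contact_force: [0.4, -0.5, 0.5]
opening: 0.395
finger_force: 25.0
```

```bash
python3 - <<'E'
from h import *
for i in range(1): st()
E
```

```text
12.0 [ 0.4442 -0.1134  0.1298] y [-0.09   0.996 -0.   ] z [ 0.001 -0.    -1.   ] F [ 0.4  -0.48  0.47] ff 24.9866479402408 op 0.39489920128846784 q [ 0.34  0.71 -0.3   2.16  0.6   0.35  1.19]
```

The pan now carries the weight (F≈0). I'll release gently and withdraw straight up.

Request:
send_rows --motion '[{"x": 0,"y": 0,"z": 0,"rx": 0,"ry": 0,"rz": 0,"jaw": 3.4},{"x": 0,"y": 0,"z": 0,"rx": 0,"ry": 0,"rz": 0,"jaw": 3.5},{"x": 0,"y": 0,"z": 0,"rx": 0,"ry": 0,"rz": 0,"jaw": 3.6},{"x": 0,"y": 0,"z": 0,"rx": 0,"ry": 0,"rz": 0,"jaw": 3.7},{"x": 0,"y": 0,"z": 0,"rx": 0,"ry": 0,"rz": 0,"jaw": 3.9}]' --grip_force 5

```text
clock: 12.5
tool_pos: [0.4436, -0.1133, 0.1296]
eef_rot: [-0.045, 0.999, 0.0, -0.0]
contact_force: [0.4, 0.2, 0.2]
opening: 0.439
finger_force: 0.0
```

Request:
send_rows --motion '[{"x": 0,"y": 0,"z": 0,"rx": 0,"ry": 0,"rz": 0,"jaw": 4.3},{"x": 0,"y": 0,"z": 0,"rx": 0,"ry": 0,"rz": 0,"jaw": 4.8},{"x": 0,"y": 0,"z": 0,"rx": 0,"ry": 0,"rz": 0,"jaw": 5.4},{"x": 0,"y": 0,"z": 0,"rx": 0,"ry": 0,"rz": 0,"jaw": 6.0},{"x": 0,"y": 0,"z": 0,"rx": 0,"ry": 0,"rz": 0,"jaw": 6.4}]'

```text
clock: 13.0
tool_pos: [0.4441, -0.1134, 0.1297]
eef_rot: [-0.045, 0.999, 0.0, 0.0]
contact_force: [-0.5, 0.4, 0.2]
opening: 0.722
finger_force: 0.0
```

Request:
send_rows --motion '[{"x": 0,"y": 0,"z": -0.4,"rx": 0,"ry": 0,"rz": 0,"jaw": 6.4},{"x": 0,"y": 0,"z": -0.8,"rx": 0,"ry": 0,"rz": 0,"jaw": 6.4},{"x": 0,"y": 0,"z": -1.2,"rx": 0,"ry": 0,"rz": 0,"jaw": 6.4},{"x": 0,"y": 0,"z": -1.5,"rx": 0,"ry": 0,"rz": 0,"jaw": 6.4},{"x": 0,"y": 0,"z": -2,"rx": 0,"ry": 0,"rz": 0,"jaw": 6.4}]'

```text
clock: 13.5
tool_pos: [0.4436, -0.1133, 0.1895]
eef_rot: [-0.045, 0.999, 0.0, -0.0]
contact_force: [-0.0, 0.0, 0.6]
opening: 0.727
finger_force: 0.0
```

```bash
python3 - <<'E'
from h import *
st()
E
```

```text
13.5 [ 0.4436 -0.1133  0.1895] y [-0.09   0.996  0.   ] z [-0.001  0.    -1.   ] F [-0.01  0.03  0.6 ] ff 0.0 op 0.7269664336624291 q [ 0.43  0.61 -0.43  2.11  0.5   0.52  1.29]
```

The weight stands free. Next I'll plan the hood push: closed fingertips behind the hood's upper edge, then sweep along the arc.

```bash
cat >> h.py <<'E'
yw=.09; SX=np.array([np.cos(yw),np.sin(yw),0]); SY=np.array([-np.sin(yw),np.cos(yw),0]); UZ=np.array([0,0,1.])
HG=np.array([.4435,-.1125,0])+.135*SX+.06*UZ
def tcp(a,r=.17,t=.0045,w=.010): return HG+r*(-np.cos(a)*SX+np.sin(a)*UZ)+t*(np.sin(a)*SX+np.cos(a)*UZ)+w*SX+.011*UZ
E
python3 - <<'E'
from h import *
print(HG)
for a in(1.79,1.57,1.4,1.2,1.1,1.0,.96): print(a,tcp(a).round(4))
P=[tcp(1.79)]
p=tcp(1.79);p=p+.03*SX
print("behind",p.round(4)); q=p.copy(); q[2]=.32
plan(q,tool(.09,0),15)
E
```

```text
[ 0.57795362 -0.1003664   0.06      ]
1.79 [ 0.6291 -0.0958  0.236 ]
1.57 [ 0.5923 -0.0991  0.241 ]
1.4 [ 0.5636 -0.1017  0.2393]
1.2 [ 0.5307 -0.1046  0.2311]
1.1 [ 0.5151 -0.106   0.2245]
1.0 [ 0.5002 -0.1074  0.2165]
0.96 [ 0.4945 -0.1079  0.2128]
behind [ 0.659  -0.0931  0.236 ]
total 0.2526713626399088 0.044977664395904046 turn/row [ 0. -0.  0.]
[-1.44, 0.01, -0.87]
[-1.44, 0.01, -0.87]
[-1.44, 0.01, -0.87]
[-1.44, 0.01, -0.87]
[-1.44, 0.01, -0.87]
[-1.44, 0.01, -0.87]
[-1.44, 0.01, -0.87]
[-1.44, 0.01, -0.87]
[-1.44, 0.01, -0.87]
[-1.44, 0.01, -0.87]
[-1.44, 0.01, -0.87]
[-1.44, 0.01, -0.87]
[-1.44, 0.01, -0.87]
[-1.44, 0.01, -0.87]
[-1.44, 0.01, -0.87]
```

Request:
send_rows --motion '[{"x": 0,"y": 0,"z": -2,"rx": 0,"ry": 0,"rz": 0,"jaw": 5},{"x": 0,"y": 0,"z": -3,"rx": 0,"ry": 0,"rz": 0,"jaw": 2},{"x": 0,"y": 0,"z": -3.5,"rx": 0,"ry": 0,"rz": 0,"jaw": 0},{"x": 0,"y": 0,"z": -3.5,"rx": 0,"ry": 0,"rz": 0,"jaw": 0},{"x": 0,"y": 0,"z": -2,"rx": 0,"ry": 0,"rz": 0,"jaw": 0}]' --grip_force 15

```text
clock: 14.0
tool_pos: [0.4445, -0.1132, 0.3319]
eef_rot: [-0.045, 0.999, -0.0, 0.002]
contact_force: [0.8, -0.8, -0.8]
opening: 0.298
finger_force: 0.0
```

Request:
send_rows --motion '[{"x": -1.6,"y": 0,"z": 0,"rx": 0,"ry": 0,"rz": 0,"jaw": 0},{"x": -2.2,"y": 0,"z": 0,"rx": 0,"ry": 0,"rz": 0,"jaw": 0},{"x": -2.2,"y": 0,"z": 0,"rx": 0,"ry": 0,"rz": 0,"jaw": 0},{"x": -2.2,"y": 0,"z": 0,"rx": 0,"ry": 0,"rz": 0,"jaw": 0},{"x": -2.2,"y": 0,"z": 0,"rx": 0,"ry": 0,"rz": 0,"jaw": 0}]'

```text
clock: 14.5
tool_pos: [0.5479, -0.1039, 0.3294]
eef_rot: [-0.045, 0.999, 0.0, 0.0]
contact_force: [0.8, 0.6, 0.9]
opening: 0.009
finger_force: 0.0
```

Request:
send_rows --motion '[{"x": -2.2,"y": 0,"z": 0,"rx": 0,"ry": 0,"rz": 0,"jaw": 0},{"x": -2.2,"y": 0,"z": 0,"rx": 0,"ry": 0,"rz": 0,"jaw": 0},{"x": -2.2,"y": 0,"z": 0,"rx": 0,"ry": 0,"rz": 0,"jaw": 0},{"x": -2.2,"y": 0,"z": 0,"rx": 0,"ry": 0,"rz": 0,"jaw": 0},{"x": -2.2,"y": 0,"z": 0,"rx": 0,"ry": 0,"rz": 0,"jaw": 0}]'

```text
clock: 15.0
tool_pos: [0.6574, -0.0941, 0.3294]
eef_rot: [-0.045, 0.999, 0.0, 0.0]
contact_force: [0.0, 0.5, -0.1]
opening: 0.005
finger_force: 0.0
```

```bash
python3 - <<'E'
from h import *
st()
p=tcp(1.79)+.035*SX; plan(p,tool(.09,0),5)
E
```

```text
15.0 [ 0.6574 -0.0941  0.3294] y [-0.09   0.996  0.   ] z [-0.  0. -1.] F [ 0.03  0.48 -0.1 ] ff 0.0 op 0.00478740003810328 q [ 0.33  0.71 -0.53  1.32  0.36  1.21  1.44]
total 0.09369885531370495 0.03398715861420161 turn/row [0. 0. 0.]
[-0.13, 0.02, 1.87]
[-0.13, 0.02, 1.87]
[-0.13, 0.02, 1.87]
[-0.13, 0.02, 1.87]
[-0.13, 0.02, 1.87]
```

Request:
send_rows --motion '[{"x": -0.3,"y": 0.02,"z": 1.0,"rx": 0,"ry": 0,"rz": 0,"jaw": 0},{"x": -0.2,"y": 0.02,"z": 2.0,"rx": 0,"ry": 0,"rz": 0,"jaw": 0},{"x": -0.15,"y": 0.02,"z": 2.5,"rx": 0,"ry": 0,"rz": 0,"jaw": 0},{"x": 0,"y": 0.02,"z": 2.3,"rx": 0,"ry": 0,"rz": 0,"jaw": 0},{"x": 0,"y": 0.02,"z": 1.5,"rx": 0,"ry": 0,"rz": 0,"jaw": 0}]'

```text
clock: 15.5
tool_pos: [0.6612, -0.0929, 0.2337]
eef_rot: [-0.045, 0.999, 0.0, -0.002]
contact_force: [0.2, 0.3, -0.4]
opening: 0.005
finger_force: 0.0
```

```bash
python3 - <<'E'
from h import *
st()
p0=get_state()["tool_pos"]
for i,a in enumerate([1.79,1.75,1.7,1.65,1.6,1.54,1.48,1.42,1.36,1.3,1.24,1.18,1.12,1.07,1.03,1.0]):
    p=tcp(a); dp=p-p0; print(a,"x",round(-dp@SX*100,2),"y",round(dp@SY*100,2),"z",round(-dp[2]*100,2)); p0=p
E
```

```text
15.5 [ 0.6612 -0.0929  0.2337] y [-0.09   0.996  0.001] z [-0.004  0.    -1.   ] F [ 0.24  0.29 -0.38] ff 0.0 op 0.005319682456171458 q [ 0.32  0.8  -0.5   1.43  0.42  1.02  1.39]
1.79 x 3.22 y 0.0 z -0.22
1.75 x 0.66 y 0.0 z -0.15
1.7 x 0.84 y 0.0 z -0.15
1.65 x 0.84 y 0.0 z -0.11
1.6 x 0.85 y -0.0 z -0.07
1.54 x 1.02 y -0.0 z -0.03
1.48 x 1.02 y 0.0 z 0.04
1.42 x 1.02 y -0.0 z 0.1
1.36 x 1.01 y -0.0 z 0.16
1.3 x 1.0 y 0.0 z 0.22
1.24 x 0.98 y 0.0 z 0.28
1.18 x 0.96 y -0.0 z 0.33
1.12 x 0.94 y -0.0 z 0.39
1.07 x 0.77 y 0.0 z 0.37
1.03 x 0.6 y 0.0 z 0.32
1.0 x 0.44 y -0.0 z 0.26
```

Request:
send_rows --motion '[{"x": 0.8,"y": 0,"z": -0.05,"rx": 0,"ry": 0,"rz": 0,"jaw": 0},{"x": 0.8,"y": 0,"z": -0.06,"rx": 0,"ry": 0,"rz": 0,"jaw": 0},{"x": 0.8,"y": 0,"z": -0.06,"rx": 0,"ry": 0,"rz": 0,"jaw": 0},{"x": 0.8,"y": 0,"z": -0.06,"rx": 0,"ry": 0,"rz": 0,"jaw": 0},{"x": 0.7,"y": 0,"z": -0.15,"rx": 0,"ry": 0,"rz": 0,"jaw": 0}]'

```text
clock: 16.0
tool_pos: [0.6256, -0.0961, 0.2412]
eef_rot: [-0.045, 0.999, -0.0, 0.003]
contact_force: [3.5, 0.6, 0.1]
opening: 0.003
finger_force: 1.7
```

Request:
send_rows --motion '[{"x": 0.84,"y": 0,"z": -0.15,"rx": 0,"ry": 0,"rz": 0,"jaw": 0},{"x": 0.84,"y": 0,"z": -0.11,"rx": 0,"ry": 0,"rz": 0,"jaw": 0},{"x": 0.85,"y": 0,"z": -0.07,"rx": 0,"ry": 0,"rz": 0,"jaw": 0},{"x": 1.02,"y": 0,"z": -0.03,"rx": 0,"ry": 0,"rz": 0,"jaw": 0},{"x": 1.02,"y": 0,"z": 0.04,"rx": 0,"ry": 0,"rz": 0,"jaw": 0}]'

```text
clock: 16.5
tool_pos: [0.5789, -0.1001, 0.2431]
eef_rot: [-0.045, 0.999, 0.0, 0.001]
contact_force: [3.6, -0.2, 2.4]
opening: 0.01
finger_force: 1.8
```

```bash
python3 - <<'E'
from h import *
st()
p=get_state()["tool_pos"];print("err vs a=1.48",(p-tcp(1.48)).round(4))
E
```

```text
16.5 [ 0.5789 -0.1001  0.2431] y [-0.09   0.996  0.   ] z [ 0.002  0.    -1.   ] F [ 3.58 -0.21  2.42] ff 1.7887788468942745 op 0.00952958289806823 q [ 0.39  0.68 -0.52  1.68  0.41  0.89  1.36]
err vs a=1.48 [0.0019 0.0003 0.0024]
```

The push is working at about 4 N. I'll continue to about 1.07, staying short of the target.

Request:
send_rows --motion '[{"x": 1.02,"y": 0,"z": 0.12,"rx": 0,"ry": 0,"rz": 0,"jaw": 0},{"x": 1.01,"y": 0,"z": 0.18,"rx": 0,"ry": 0,"rz": 0,"jaw": 0},{"x": 1.0,"y": 0,"z": 0.25,"rx": 0,"ry": 0,"rz": 0,"jaw": 0},{"x": 0.98,"y": 0,"z": 0.32,"rx": 0,"ry": 0,"rz": 0,"jaw": 0},{"x": 0.96,"y": 0,"z": 0.38,"rx": 0,"ry": 0,"rz": 0,"jaw": 0}]'

```text
clock: 17.0
tool_pos: [0.5288, -0.1046, 0.2304]
eef_rot: [-0.045, 0.999, 0.0, 0.0]
contact_force: [2.3, -0.4, 3.1]
opening: 0.007
finger_force: 1.6
```

Request:
send_rows --motion '[{"x": 0.94,"y": 0,"z": 0.42,"rx": 0,"ry": 0,"rz": 0,"jaw": 0},{"x": 0.77,"y": 0,"z": 0.4,"rx": 0,"ry": 0,"rz": 0,"jaw": 0},{"x": 0.2,"y": 0,"z": 0.1,"rx": 0,"ry": 0,"rz": 0,"jaw": 0},{"x": 0,"y": 0,"z": 0,"rx": 0,"ry": 0,"rz": 0,"jaw": 0},{"x": 0,"y": 0,"z": 0,"rx": 0,"ry": 0,"rz": 0,"jaw": 0}]'

```text
clock: 17.5
tool_pos: [0.5098, -0.1066, 0.2205]
eef_rot: [-0.045, 0.999, -0.0, -0.001]
contact_force: [0.2, 0.3, 0.5]
opening: 0.009
finger_force: 0.0
```

```bash
python3 - <<'E'
from h import *
from scipy.optimize import least_squares
import pickle
st()
p=get_state()["tool_pos"]
f=least_squares(lambda v:np.array([(tcp(v[0],v[1])-p)@SX,(tcp(v[0],v[1])-p)[2]]),[1.07,.17]);print("model a,r",f.x)
d={n:snapshot(n) for n in("scene","top")}; pickle.dump(d,open("s3.pkl","wb"))
k=400/110
a=cv2.resize(d["scene"]["img"][125:235,180:290],(400,400),interpolation=cv2.INTER_CUBIC)
b=cv2.resize(d["top"]["img"][120:230,220:330],(400,400),interpolation=cv2.INTER_CUBIC)
# battens' upper ends and hood corners as modelled
def pt(a,r,y,t=0): return HG+r*(-np.cos(a)*SX+np.sin(a)*UZ)+y*SY+t*(np.sin(a)*SX+np.cos(a)*UZ)
for n,o in(("scene",(180,125)),("top",(220,120))):
  for nm,q in(("batL",pt(.96,.2,.118)),("batR",pt(.96,.2,-.118)),("hoodL",pt(f.x[0],.2,.1)),("hoodR",pt(f.x[0],.2,-.1))):
    print(n,nm,((proj(d[n],q)[0]-o+.5)*k).round(0))
save("p5.png",np.hstack([a,b]))
E
```

```text
17.5 [ 0.5098 -0.1066  0.2205] y [-0.09   0.996  0.   ] z [-0.002 -0.    -1.   ] F [0.22 0.3  0.49] ff 0.0 op 0.009024385854836194 q [ 0.43  0.63 -0.5   1.9   0.45  0.73  1.33]
model a,r [1.06128956 0.16878888]
scene batL [375. 105.]
scene batR [137.   9.]
scene hoodL [343.  95.]
scene hoodR [141.  13.]
top batL [ 42. 256.]
top batR [368. 217.]
top hoodL [ 63. 227.]
top hoodR [342. 195.]
```

View pics/p5.png

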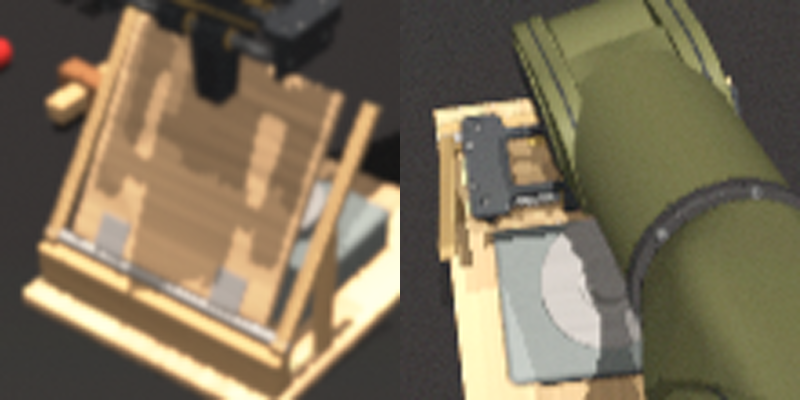

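In the scene half, the left batten's end is at (370,105) against (375,105) modelled, and the hood corner at (340,95) against (343,95). The model holds, so the hood is at about 1.06 rad and needs 0.1 rad more. That is 14 mm back and 8 mm down.

Request:
send_rows --motion '[{"x": 0.35,"y": 0,"z": 0.2,"rx": 0,"ry": 0,"rz": 0,"jaw": 0},{"x": 0.35,"y": 0,"z": 0.2,"rx": 0,"ry": 0,"rz": 0,"jaw": 0},{"x": 0.35,"y": 0,"z": 0.2,"rx": 0,"ry": 0,"rz": 0,"jaw": 0},{"x": 0.3,"y": 0,"z": 0.2,"rx": 0,"ry": 0,"rz": 0,"jaw": 0},{"x": 0,"y": 0,"z": 0,"rx": 0,"ry": 0,"rz": 0,"jaw": 0}]'

```text
clock: 18.1
tool_pos: [0.4967, -0.1076, 0.2127]
eef_rot: [-0.045, 0.999, 0.0, -0.0]
contact_force: [2.9, 0.0, -0.1]
opening: 0.004
finger_force: 0.8
```

```bash
cat > chk.py <<'E'
from h import *
from scipy.optimize import least_squares
st()
p=get_state()["tool_pos"]
f=least_squares(lambda v:np.array([(tcp(v[0],v[1])-p)@SX,(tcp(v[0],v[1])-p)[2]]),[1.0,.17]);print("model a,r",f.x)
E
python3 chk.py
```

```text
18.1 [ 0.4967 -0.1076  0.2127] y [-0.09   0.996  0.   ] z [-0.  0. -1.] F [ 2.9   0.03 -0.05] ff 0.7832403026986867 op 0.003556880808016927 q [ 0.43  0.63 -0.5   1.94  0.46  0.68  1.31]
model a,r [0.97067595 0.1686492 ]
```

Request:
send_rows --motion '[{"x": 0.13,"y": 0,"z": 0.09,"rx": 0,"ry": 0,"rz": 0,"jaw": 0},{"x": 0,"y": 0,"z": 0,"rx": 0,"ry": 0,"rz": 0,"jaw": 0},{"x": 0,"y": 0,"z": 0,"rx": 0,"ry": 0,"rz": 0,"jaw": 0},{"x": 0,"y": 0,"z": 0,"rx": 0,"ry": 0,"rz": 0,"jaw": 0},{"x": 0,"y": 0,"z": 0,"rx": 0,"ry": 0,"rz": 0,"jaw": 0}]'

```text
clock: 18.6
tool_pos: [0.4959, -0.1077, 0.2121]
eef_rot: [-0.045, 0.999, 0.0, 0.0]
contact_force: [2.5, 1.5, 0.5]
opening: 0.002
finger_force: 1.0
```

```bash
python3 chk.py
```

```text
18.6 [ 0.4959 -0.1077  0.2121] y [-0.09   0.996  0.   ] z [ 0.  0. -1.] F [2.49 1.46 0.51] ff 1.0474561667069793 op 0.0015915854504004589 q [ 0.43  0.63 -0.5   1.95  0.46  0.68  1.31]
model a,r [0.96428664 0.16857437]
```

Request:
send_rows --motion '[{"x": -0.6,"y": 0,"z": -0.6,"rx": 0,"ry": 0,"rz": 0,"jaw": 0},{"x": -2,"y": 0,"z": -2,"rx": 0,"ry": 0,"rz": 0,"jaw": 0},{"x": -2,"y": 0,"z": -3,"rx": 0,"ry": 0,"rz": 0,"jaw": 0},{"x": 0,"y": 0,"z": -3,"rx": 0,"ry": 0,"rz": 0,"jaw": 0},{"x": 0,"y": 0,"z": -3,"rx": 0,"ry": 0,"rz": 0,"jaw": 0}]'

```text
clock: 19.1
tool_pos: [0.5412, -0.1033, 0.3291]
eef_rot: [-0.045, 0.999, 0.0, -0.001]
contact_force: [0.4, -0.7, 0.5]
opening: 0.009
finger_force: 0.0
```

Request:
send_rows --motion '[{"x": 0,"y": 1,"z": -2,"rx": 0,"ry": 0,"rz": 0,"jaw": 0},{"x": 0,"y": 3,"z": -1,"rx": 0,"ry": 0,"rz": 0,"jaw": 0},{"x": 0,"y": 4,"z": 0,"rx": 0,"ry": 0,"rz": 0,"jaw": 0},{"x": 0,"y": 4,"z": 0,"rx": 0,"ry": 0,"rz": 0,"jaw": 0},{"x": 0,"y": 4,"z": 0,"rx": 0,"ry": 0,"rz": 0,"jaw": 0}]'

```text
clock: 19.6
tool_pos: [0.5262, 0.0568, 0.3582]
eef_rot: [-0.045, 0.999, -0.0, -0.001]
contact_force: [1.3, 0.0, 0.6]
opening: 0.005
finger_force: 0.0
```

Request:
send_rows --motion '[{"x": 0,"y": 4,"z": 0,"rx": 0,"ry": 0,"rz": 0,"jaw": 0},{"x": 0,"y": 4,"z": 0,"rx": 0,"ry": 0,"rz": 0,"jaw": 0},{"x": 0,"y": 4,"z": 0,"rx": 0,"ry": 0,"rz": 0,"jaw": 0},{"x": 0,"y": 4,"z": 0,"rx": 0,"ry": 0,"rz": 0,"jaw": 0},{"x": 0,"y": 0,"z": 0,"rx": 0,"ry": 0,"rz": 0,"jaw": 0}]'

```text
clock: 20.1
tool_pos: [0.51, 0.222, 0.3585]
eef_rot: [-0.05, 0.999, 0.002, -0.001]
contact_force: [-0.4, -0.6, -0.3]
opening: 0.008
finger_force: 0.0
```

```bash
python3 - <<'E'
from h import *
import pickle
st()
d={n:snapshot(n) for n in("scene","top")}; pickle.dump(d,open("s4.pkl","wb"))
def pt(a,r,y,t=0): return HG+r*(-np.cos(a)*SX+np.sin(a)*UZ)+y*SY+t*(np.sin(a)*SX+np.cos(a)*UZ)
s=d["top"];g=cv2.cvtColor(s["img"],cv2.COLOR_RGB2GRAY)
# hood free edge & batten ends in the top view: sample grey along panel direction, past the end
for nm,y in(("batL",.118),("hood",.085),("hood",.05),("hood",0),("hood",-.05),("hood",-.085),("batR",-.118)):
    rr=np.arange(.17,.23,.004); q=proj(s,np.array([pt(.96,r,y,.0045) for r in rr]))
    print(nm,y,[int(cv2.getRectSubPix(g,(1,1),tuple(map(float,u)))[0,0]) for u in q])
# scene view: hood left edge between panel and left batten, rows
s=d["scene"];
print("scene pred hoodL/batL ends",proj(s,pt(.96,.2,.1)),proj(s,pt(.96,.2,.118)))
im=s["img"]
for a in(.9,.96,1.02,1.06):
    print(a,[proj(s,pt(a,r,.1))[0].round(1).tolist() for r in(.1,.15,.2)])
for r in(.1,.15,.2):
    u,v=proj(s,pt(.96,r,.1))[0]; v=int(round(v)); u=int(round(u)); print(r,u,v,im[v,u-10:u+14].sum(1).tolist())
E
```

```text
20.1 [0.51   0.222  0.3585] y [-0.1    0.995  0.005] z [-0.002  0.004 -1.   ] F [-0.39 -0.64 -0.3 ] ff 0.0 op 0.008059683313770966 q [-0.13  0.52 -0.6   1.61  0.32  1.11  0.86]
batL 0.118 [155, 154, 154, 156, 158, 161, 166, 175, 180, 179, 168, 138, 81, 51, 52]
hood 0.085 [188, 192, 190, 191, 191, 192, 206, 218, 225, 217, 197, 176, 160, 175, 194]
hood 0.05 [188, 191, 191, 188, 188, 188, 191, 204, 214, 214, 203, 172, 120, 103, 144]
hood 0 [187, 191, 192, 189, 187, 189, 198, 211, 218, 215, 196, 156, 120, 102, 157]
hood -0.05 [186, 189, 191, 188, 186, 188, 201, 214, 225, 224, 207, 167, 97, 86, 119]
hood -0.085 [185, 187, 188, 189, 187, 187, 188, 200, 216, 225, 224, 223, 225, 231, 235]
batR -0.118 [159, 160, 172, 162, 157, 164, 183, 193, 202, 206, 192, 153, 73, 60, 58]
scene pred hoodL/batL ends [[277.16985098 151.14866093]] [[282.51570228 153.30435428]]
0.9 [[265.6, 184.2], [272.3, 168.0], [278.9, 151.7]]
0.96 [[264.7, 184.0], [270.9, 167.7], [277.2, 151.1]]
1.02 [[263.8, 183.9], [269.5, 167.5], [275.3, 150.8]]
1.06 [[263.1, 184.0], [268.5, 167.5], [274.0, 150.7]]
0.1 265 184 [587, 592, 598, 601, 602, 605, 606, 605, 580, 487, 545, 625, 557, 503, 530, 541, 516, 440, 482, 577, 610, 614, 613, 613]
0.15 271 168 [631, 634, 638, 638, 638, 632, 627, 623, 593, 470, 387, 290, 264, 409, 530, 554, 533, 423, 278, 186, 166, 162, 162, 162]
0.2 277 151 [635, 634, 635, 639, 642, 639, 606, 533, 471, 375, 241, 169, 161, 167, 164, 163, 162, 161, 162, 162, 162, 162, 162, 162]
```

In the top view the hood's free edge drops off at the same distance along the slope as both battens (about 0.214), so it is in line within about 0.01 rad. The robot touches nothing, so I'll hand the job in.

```bash
python3 -c "
from plant import *
print(finish_job())"
```

```text
the job is handed in; nothing more can be done
None
```

The job is handed in: the tall weight stands on the pan, about 3 mm from centre at most by my estimate, and the hood lies in line with the battens to about 0.01 rad by the top camera. I did not check the weight by camera after folding the hood.

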